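# Set up a well plate under the reader head

### The arm

A 6-joint arm with a two-finger parallel gripper is mounted at the origin on the work surface. World frame = base frame: x ahead of the robot, y to its left, z up, the work surface at z = 0. Lengths are in m, angles in degrees, forces in N, time in s.
With the tool pointing down it reaches from about 0.25 to 0.725 m from the base axis. Payload 9.7 kg.
Tool frame: the origin (TCP) lies between the finger pads; the fingertips stand 11 mm ahead of it and the grasp point (between the pads) lies 8 mm behind it; z points along the fingers, x is the direction in which the jaws open and shut, and the axes are right-handed (so a half turn about z gives the same grasp; the last joint's range is limited). The gripper opens to 85 mm and grips with 20 to 120 N. Pads are 22 mm wide; open, the fingers measure 114 mm over their backs; the gripper's body (76 mm by 85 mm) begins 54 mm behind the grasp point. The pads swing forward as they close: fully open they stand 13 mm farther back than shut.
Start: joints at [71.562, 4.979, 10.078, 95.1, 0, 90], TCP at [0.174, 0.522, 0.242] pointing down, gripper open.
Joint ranges: [-179.16, 179.16], [-48.56, 103.87], [-65.8, 70.77], [-126.05, 130.52], [-82.76, 87.17], [-180, 180]. Speed limits (degrees/s): [127.2, 127.2, 147.25, 180, 180, 180].

### API

Orientations are given as [roll, pitch, yaw] about the fixed x, y, z axes, in that order (R = Rz(yaw) Ry(pitch) Rx(roll)).
In Python, from workcell import get_obs, camera, job_done, spotter gives the robot as it stands.
- The arm moves only by the tool play_rows, never from a script. Its argument "rows" is a list of rows, each a list of 3 entries, a list of its own where there are three numbers: the closure, from 0 (fully open) to 1 (shut), then the shift along the tool's x, y, z in cm, then the turn, a rotation vector about the tool's x, y, z in degrees. In form: [[claw, [x, y, z], [wx, wy, wz]], ...]. A call has 1 to 12 rows; each row shifts and turns the pose as measured when the row begins, along the tool's axes as they then stand; what a row does not reach is not made up. A row lasts 1/10 s, in which the tool goes at most 50 mm and 8.59 degrees, less where a joint would pass 70% of its speed; a pose out of reach is approached as far as the arm can. A call is refused whole if a number of a shift passes 5 or a number of a turn 8.59, either way. A call with a gripper value outside its range is refused whole. The fingers move at their own pace and stop on an object; "newtons" is the grip in N (left out, the last holds). Time passes only in rows, so rows that do not move let the fingers close. It gives the time, the measured TCP pose, the force and the opening at its end, in the units of the state.
- get_obs(): the state, without advancing time (a new reading comes with each control period).
- camera(name): name is "scene" or "top" or "wrist"; returns a dict with "img" (420x560x3 uint8, red, green, blue), "intrinsics" (3x3 intrinsics, pixels), "xyz" and "orientation" of the camera in the world. Camera axes: x right, y down, z forward; pixel columns grow to the right and rows downward; lengths in m; the calibration is good to about 2 mm. A picture is of the moment at which its call begins. There is no depth.
- job_done(): hands the job in, once; it reports no verdict.
Trained networks look in a picture, given as the dict that the camera call returned (one of the last four; its "shot" number tells which), for a name from the list of things; names that differ only in an ending like _2 or _b are one class to them, and where a whole thing is asked for, a point or a joint stands for the part that bears it (a point fixed in the world has none). Each returns a list of dicts, best first, with "confidence" (0 to 1); they miss things now and then, are a little off and sometimes report something else, mostly with a low value. They report only what shows in the picture. A call takes as long as a camera call. They do not tell look-alikes from the thing itself.
- spotter.spot_in(picture, thing): "point" ([x, y, z] in m, in world coordinates, good to about 4 mm: the middle of the surface that is visible of it).
- spotter.trace(picture, thing): "pixels" (420x560 bool, what is visible of it).
The state is a dict: "time": time; "q": joint angles; "qd": joint speeds; "joint_efforts": joint torques, N m; "ee_pos": TCP position; "tcp_rot": TCP orientation; "wrist_force": force on the tool from outside, world axes, zero at the start; "torque": the same for the moment, N m; "opening": finger opening in m.
Only numpy, scipy, OpenCV 4.12 (cv2) and the standard library are available. Lean on these libraries where they do the work, as an engineer would, in place of code of your own. Each camera call takes 0.05 s, during which the arm holds its last target.

### The job

Get the plate reader ready for this plate: turn the blank selector knob to the third click clockwise from its anticlockwise end stop, and push the white well plate along the stage, under the reading head, until its leading edge lies on the yellow line along its whole length. There is nothing to stop the plate at the line; do not bump the reading head or shift the things standing around, and let go of everything at the end.

Things in the scene. Friction and masses are not known exactly. Their poses are not given: they have to be found in the camera images.
- station: fixed dark teal stage plate, 300 (x) x 270 (y) x 12 mm high, its top 12 mm above the bench. Origin on the bench; the stage reaches from x = -190 to +110 mm of it. Its x axis is the way the plate is pushed (ahead and to the robot's right, 23 to 63 degrees from straight ahead), y to the left of that, z up
- line (a point): middle of the yellow scribed line on the stage top. The line runs along the station's y, is 178 mm long and 3 mm wide, and lies flat (no stop); this frame has the station's axes. It lies 42.5 mm ahead (+x) of the station's origin and shows beyond the reading head
- head: fixed cream bridge, the reading head, across the stage, from x = -37.5 to +0.5 mm of the station (80 to 42 mm short of the line). Underside 65 mm and top 105 mm above the stage top; clear way between its posts 214 mm. Origin on the stage top at the station's origin, same axes
- head_front (a point): middle of the head's lower front edge, on the side the plate comes from. With the plate on the line, the plate's back face is 5 mm short of the head's front face, so an upright gripper would strike the head: push with the tool leaning back, away from the head, by 30 to 45 degrees, fingertips leading
- plate: loose white deep-well plate with 40 dark square wells drawn on its flat top, a solid block 85 (x) x 127 (y) x 40 mm high, about 0.3 kg, standing on the stage in front of the head. Origin at the centre of its underside; +x points to its leading edge, y along that edge. Starts up to 10 degrees askew
- edge_left (a point): left (+y) end of the plate's leading bottom edge, 42.5 mm ahead of and 63.5 mm left of the plate's origin
- edge_right (a point): right (-y) end of the plate's leading bottom edge
- back_edge (a point): middle of the plate's back face (where to push it), 20 mm above the stage top, 42.5 mm behind the plate's origin
- selector_box: fixed grey control box 110 x 110 x 50 mm high carrying the selector knob on the middle of its top. Origin at the centre of its underside, z up
- selector (a joint): angle of the blank knob in rad: 0 at the anticlockwise end stop (seen from above), growing clockwise to the other stop at 2.094. Sprung clicks every 0.524 (30 degrees), at 0, 0.524, 1.047, 1.571, 2.094; about 0.05 Nm to pass one. It starts at the end stop or at the first or second click
- selector_grip (a point): grip point on the knob's axis, in the middle of the height of its bar, 74 mm above the bench. The white bar (on a round black skirt 48 mm across) is 44 mm long, 13 mm thick and 26 mm high (61 to 87 mm above the bench); this frame's x axis runs along the bar and turns with it, y across it. With the joint at 0 the bar lies along the box's x
- bottle: bystander: amber bottle, 60 mm across, 140 mm high, loose; origin at the centre of its underside
- tip_box: bystander: blue box with pale lid, 120 x 82 x 65 mm, loose; origin at the centre of its underside
- jar: bystander: white jar with red cap, 56 mm across, 70 mm high, loose; origin at the centre of its underside
Mind the look-alikes: they are no part of the job. Of the things shaped like the plate, the white one is meant.

How it is judged:
By the outcome, as a careful person would: the job done as asked, in the order asked, and still so for the second after the job is handed in, with the robot touching nothing.
It also fails if it takes over 51 s, if anything falls off the work surface, if the arm or the gripper's body presses on something with over 40 N, if the wrist force passes 120 N, or if a joint passes its speed limit or range.

## Working session

There is one attempt and no reset: what is moved stays moved. The work goes in short steps, Python scripts to look and compute and a tool call to move; the robot and the scene stay as the last step left them, time stands still between calls to the robot, and variables do not carry over. Pictures are saved under pics/ and viewed, and the job is handed in when it is done.

Besides the shell and the picture viewer there is one more tool, called in YAML: its name, and indented under it one key for each argument. play_rows: Moves the arm, as the interface text tells. Its arguments: {"type":"object","properties":{"rows":{"type":"array","items":{"type":"array"}},"newtons":{"type":"number"}},"required":["rows"]}

```bash
ls; mkdir -p pics; python3 - <<'E'
from workcell import get_obs, camera, spotter
import cv2, numpy as np, pickle
o=get_obs(); print(o)
for n in ["scene","top"]:
    c=camera(n); cv2.imwrite(f"pics/{n}0.png",c["img"][:,:,::-1]); pickle.dump(c,open(f"pics/{n}0.pkl","wb"))
    print(n,c["xyz"],c["orientation"],c["intrinsics"])
    for t in ["plate","selector","selector_box","line","head","bottle","tip_box","jar","edge_left","edge_right","back_edge","selector_grip","head_front","station"]:
        try: print(t,[(np.round(d["point"],3).tolist(),round(d["confidence"],2)) for d in spotter.spot_in(c,t)])
        except Exception as e: print(t,e)
print(get_obs()["time"])
E
```

```text
pics
{'time': 0.0, 'q': array([7.15629861e+01, 5.01082802e+00, 1.00339096e+01, 9.50974039e+01,
       1.46352259e-03, 9.00020500e+01]), 'qd': array([-0.07742306, -0.03383164, -0.10319409, -0.01062282,  0.02328702,
       -0.04165909]), 'joint_efforts': array([-8.01509887e-04, -5.20386636e+01,  4.64805579e+01,  1.62046461e-02,
       -9.09073674e-05, -2.79171826e-05]), 'ee_pos': array([0.17387335, 0.52157951, 0.24158077]), 'tcp_rot': array([-1.79998539e+02,  7.43223406e-02,  7.15609361e+01]), 'wrist_force': array([-0.56603657,  0.01857303, -0.18971128]), 'torque': array([ 0.01721692, -0.0261108 , -0.01707517]), 'opening': 0.08531853558058065}
scene [ 0.97904238 -0.65204924  0.80601868] [-130.3786364    -0.86150883   37.58960443] [[451.44477957   0.         283.91509789]
 [  0.         451.44477957 207.07422939]
 [  0.           0.           1.        ]]
plate [([0.22, 0.279, 0.036], 0.93), ([0.558, 0.068, 0.034], 0.63), ([0.298, -0.289, 0.035], 0.58)]
selector [([0.492, -0.338, 0.059], 0.67), ([0.565, 0.071, 0.032], 0.23)]
selector_box [([0.502, -0.348, 0.052], 0.76), ([0.559, 0.069, 
[... 1161 characters left out ...]
)]
line [([0.566, 0.061, 0.01], 0.57)]
head [([0.568, 0.057, 0.115], 0.68)]
bottle [([0.695, -0.259, 0.095], 0.61)]
tip_box [([0.463, 0.429, 0.063], 0.82), ([0.479, -0.328, 0.049], 0.65)]
jar [([0.656, 0.423, 0.068], 0.79), ([0.571, 0.058, 0.116], 0.74), ([0.531, 0.09, 0.054], 0.69)]
edge_left [([0.208, 0.306, 0.04], 0.79), ([0.529, 0.091, 0.055], 0.55)]
edge_right [([0.528, 0.088, 0.048], 0.97), ([0.205, 0.305, 0.037], 0.58)]
back_edge [([0.527, 0.087, 0.052], 0.93), ([0.284, -0.277, 0.042], 0.78), ([0.209, 0.304, 0.037], 0.72)]
selector_grip [([0.482, -0.332, 0.061], 0.75)]
head_front [([0.571, 0.056, 0.116], 0.58)]
station [([0.562, 0.06, 0.008], 0.95), ([0.484, -0.329, 0.061], 0.54)]
1.5
```

View pictures.

View pics/scene0.png

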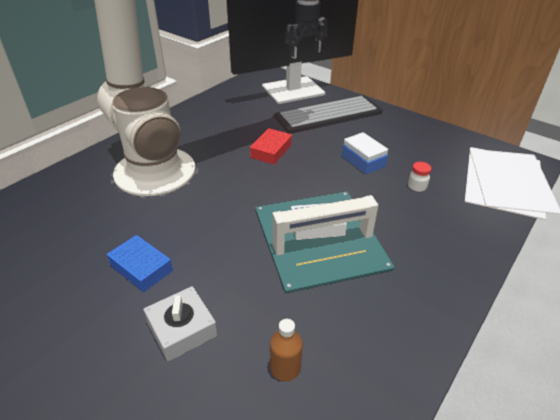

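View pics/top0.png

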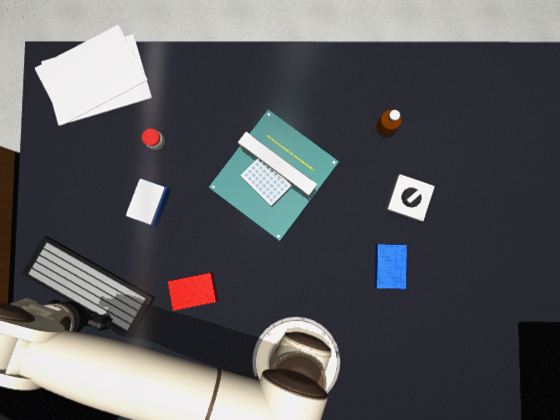

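```bash
cat > h.py <<'E'
import numpy as np, cv2, pickle
from scipy.spatial.transform import Rotation as R
def Rc(c): return R.from_euler('xyz',c["orientation"],degrees=True).as_matrix()
def proj(c,P):
    P=np.atleast_2d(P); q=(P-c["xyz"])@Rc(c); u=q@np.array(c["intrinsics"]).T; return u[:,:2]/u[:,2:]
def ray(c,uv,z):
    uv=np.atleast_2d(uv); d=np.c_[uv,np.ones(len(uv))]@np.linalg.inv(c["intrinsics"]).T@Rc(c).T
    return c["xyz"]+d*((z-c["xyz"][2])/d[:,2])[:,None]
def fr(x,y,yaw,P,z=0):
    a=np.radians(yaw);P=np.array(P,float);return np.c_[x+np.cos(a)*P[:,0]-np.sin(a)*P[:,1],y+np.sin(a)*P[:,0]+np.cos(a)*P[:,1],P[:,2]+z]
def load(n): return pickle.load(open(f"pics/{n}.pkl","rb"))
def save(c,n):
    cv2.imwrite(f"pics/{n}.png",c["img"][:,:,::-1]); pickle.dump(c,open(f"pics/{n}.pkl","wb"))
def crop(c,n,u0,v0,u1,v1,s,lines=()):
    im=cv2.resize(c["img"][v0:v1,u0:u1,::-1],None,fx=s,fy=s,interpolation=cv2.INTER_CUBIC)
    for L,col in lines:
        p=((proj(c,L)-[u0,v0]+.5)*s).round().astype(int)
        cv2.polylines(im,[p],False,col,1)
    cv2.imwrite(f"pics/{n}.png",im)
E
python3 - <<'E'
from h import *
t=load("top0");s=load("scene0")
crop(t,"tc",200,100,350,250,4)
crop(t,"tk",370,165,450,225,8)
crop(s,"sc",250,185,400,295,5)
crop(s,"sk",135,280,225,360,7)
E
```

```text
(no output)
```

View pics/tc.png

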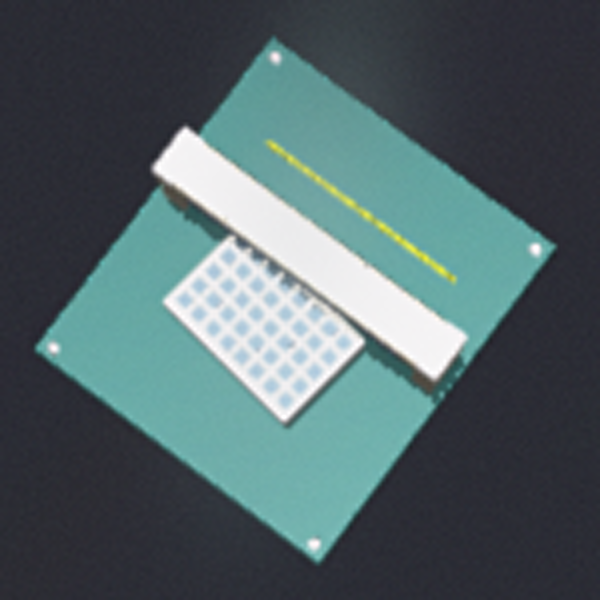

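View pics/tk.png

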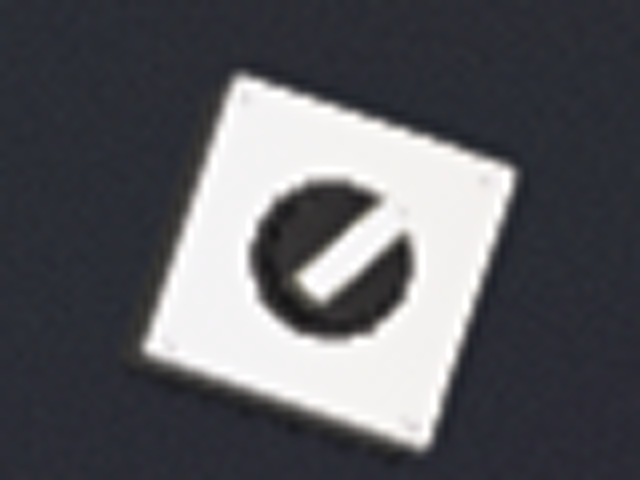

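View pics/sc.png

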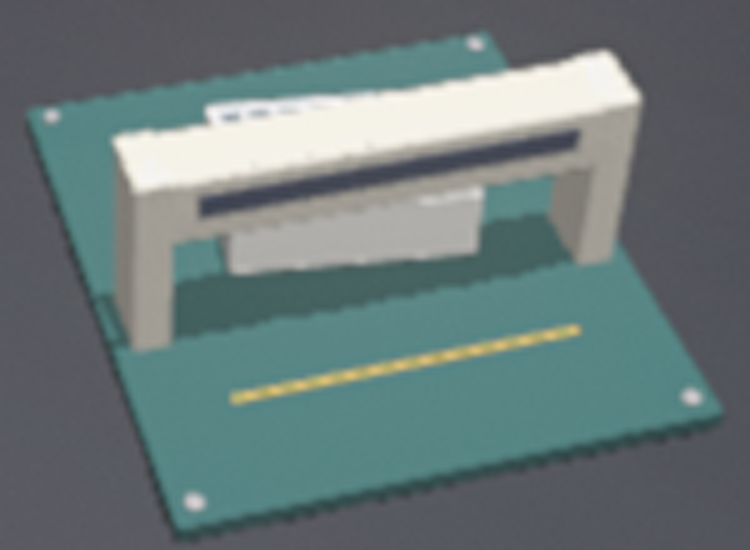

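View pics/sk.png

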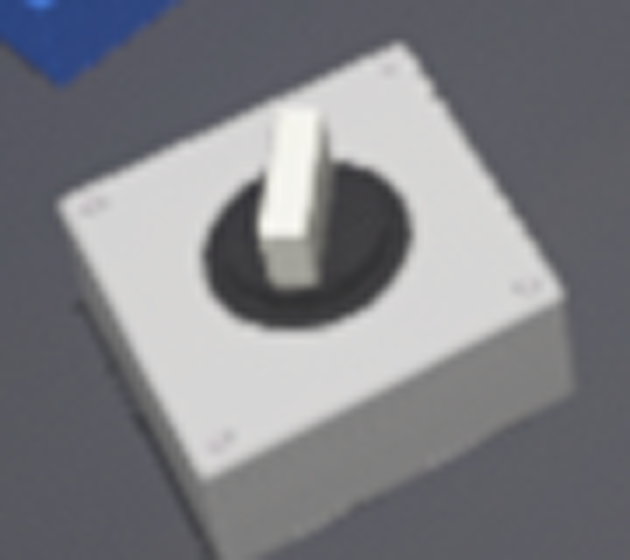

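```bash
cat > fit.py <<'E'
from h import *
from scipy.optimize import least_squares
t=load("top0");s=load("scene0")
def rd(p,s_,u,v): return np.array(p,float)/s_+[u,v]-.5
ST=[[110,135,12],[110,-135,12],[-190,-135,12],[-190,135,12]]; ST=np.array(ST)/1000
tp=rd([(274,38),(556,244),(319,563),(37,349)],4,200,100)
sp=rd([(722,410),(175,525),(30,110),(490,35)],5,250,185)
for nm,obs in [("top",[(t,tp)]),("scene",[(s,sp)]),("both",[(t,tp),(s,sp)])]:
    f=lambda p:np.concatenate([(proj(c,fr(p[0],p[1],p[2],ST))-o).ravel() for c,o in obs])
    r=least_squares(f,[.56,.06,-40]);print("station",nm,r.x.round(4),r.fun.round(1))
st=r.x
BX=np.array([[55,55,50],[55,-55,50],[-55,-55,50],[-55,55,50]])/1000
tb=rd([(238,75),(518,170),(430,450),(142,352)],8,370,165)
sb=rd([(565,292),(208,478),(58,203),(402,42)],7,135,280)
for nm,obs in [("top",[(t,tb)]),("scene",[(s,sb)]),("both",[(t,tb),(s,sb)])]:
    f=lambda p:np.concatenate([(proj(c,fr(p[0],p[1],p[2],BX))-o).ravel() for c,o in obs])
    r=least_squares(f,[.48,-.33,-20]);print("box",nm,r.x.round(4),r.fun.round(1))
b=ray(s,rd([(278,103),(328,108),(310,236),(258,236)],7,135,280),.087)
print("bar",b.round(4).tolist(),b.mean(0)); a=(b[0]+b[1]-b[2]-b[3]);print(np.degrees(np.arctan2(a[1],a[0])),np.linalg.norm(a)/2,np.linalg.norm(b[0]-b[1]))
b=ray(t,rd([(302,280),(322,303),(410,215),(388,196)],8,370,165),.087)
print("bar",b.round(4).tolist(),b.mean(0)); a=(b[0]+b[1]-b[2]-b[3]);print(np.degrees(np.arctan2(a[1],a[0])),np.linalg.norm(a)/2)
# line & plate
L=ray(t,rd([(267,143),(455,281)],4,200,100),.012);print("line top",L.round(4).tolist(),L.mean(0));d=L[0]-L[1];print(np.degrees(np.arctan2(d[1],d[0]))-90)
L=ray(s,rd([(580,330),(232,399)],5,250,185),.012);print("line sc",L.round(4).tolist(),L.mean(0));d=L[0]-L[1];print(np.degrees(np.arctan2(d[1],d[0]))-90)
P=ray(t,rd([(232,237),(163,300),(287,424),(365,343)],4,200,100),.052);print("plate",P.round(4).tolist())
E
python3 fit.py
```

```text
station top [  0.585    0.0456 -36.5821] [-0.2 -0.6  0.6  0.3  0.4  0.2 -0.8  0. ]
station scene [  0.5871   0.0435 -36.9912] [ 0.6  0.5 -0.2  0.4 -0.6 -0.7  0.1 -0.9]
station both [  0.586    0.0448 -36.7936] [ 0.2 -1.   0.9  0.2  0.4 -0.1 -0.5 -0.6  0.5 -0.2 -0.  -0.1 -0.8 -0.9
 -0.2 -1.3]
box top [  0.4795  -0.3345 -18.901 ] [-0.3 -0.4  0.4 -0.1 -0.1  0.3  0.   0.2]
box scene [  0.4841  -0.3371 -18.2671] [ 0.8 -0.1 -0.4  0.5 -0.4 -0.2  0.  -0.4]
box both [  0.4822  -0.3361 -18.4815] [ 0.  -1.2  0.8 -1.2  0.6 -0.7  0.6 -0.5  0.4 -0.8 -0.8 -0.5 -0.5 -1.1
 -0.1 -1.1]
bar [[0.4644, -0.3246, 0.087], [0.4769, -0.317, 0.087], [0.5059, -0.3503, 0.087], [0.4947, -0.3591, 0.087]] [ 0.4854793  -0.33774411  0.087     ]
131.20382801911938 0.04500220651839569 0.014587267795904845
bar [[0.4693, -0.315, 0.087], [0.4611, -0.322, 0.087], [0.4928, -0.3539, 0.087], [0.4996, -0.3462, 0.087]] [ 0.48071047 -0.33429141  0.087     ]
134.46980265395192 0.04418127789466776
line top [[0.6708, 0.0925, 0.012], [0.5654, -0.0502, 0.012]] [0.61807635 0.02117084 0.012     ]
-36.44676869090659
line sc [[0.6752, 0.0898, 0.012], [0.5684, -0.0526, 0.012]] [0.62180961 0.01856386 0.012     ]
-36.84865274980034
plate [[0.5918, 0.116, 0.052], [0.5449, 0.1665, 0.052], [0.4537, 0.0747, 0.052], [0.5135, 0.0178, 0.052]]
```

```bash
cat > plan.py <<'E'
from h import *
def plan(pos,rpy,n=None,vmax=4.5,wmax=8,p0=None,r0=None,dec=1):
    from workcell import get_obs
    if p0 is None:
        o=get_obs(); p0=o["ee_pos"]; r0=o["tcp_rot"]
    A=R.from_euler('xyz',r0,degrees=True); B=R.from_euler('xyz',rpy,degrees=True)
    w=(A.inv()*B).as_rotvec(degrees=True); d=(np.array(pos)-p0)*100
    if n is None: n=max(1,int(np.ceil(max(np.linalg.norm(d)/vmax,np.linalg.norm(w)/wmax))))
    print("n",n,"dist cm",np.linalg.norm(d).round(2),"rot",w.round(1), "time",)
    for i in range(n):
        Ri=A*R.from_rotvec(w*i/n,degrees=True)
        print([ (Ri.inv().apply(d/n)).round(2).tolist(), (w/n).round(2).tolist()])
E
python3 - <<'E'
from plan import *
plan([.482,-.336,.24],[180,0,42])
E
```

```text
n 21 dist cm 91.14 rot [-0.   0.  29.6] time
[[-3.41, 2.68, 0.01], [-0.0, 0.0, 1.41]]
[[-3.34, 2.77, 0.01], [-0.0, 0.0, 1.41]]
[[-3.27, 2.85, 0.01], [-0.0, 0.0, 1.41]]
[[-3.2, 2.93, 0.01], [-0.0, 0.0, 1.41]]
[[-3.13, 3.01, 0.01], [-0.0, 0.0, 1.41]]
[[-3.06, 3.08, 0.01], [-0.0, 0.0, 1.41]]
[[-2.98, 3.16, 0.01], [-0.0, 0.0, 1.41]]
[[-2.9, 3.23, 0.01], [-0.0, 0.0, 1.41]]
[[-2.82, 3.3, 0.01], [-0.0, 0.0, 1.41]]
[[-2.74, 3.37, 0.01], [-0.0, 0.0, 1.41]]
[[-2.66, 3.43, 0.01], [-0.0, 0.0, 1.41]]
[[-2.57, 3.5, 0.01], [-0.0, 0.0, 1.41]]
[[-2.48, 3.56, 0.01], [-0.0, 0.0, 1.41]]
[[-2.4, 3.62, 0.01], [-0.0, 0.0, 1.41]]
[[-2.31, 3.68, 0.01], [-0.0, 0.0, 1.41]]
[[-2.22, 3.73, 0.01], [-0.0, 0.0, 1.41]]
[[-2.12, 3.79, 0.01], [-0.0, 0.0, 1.41]]
[[-2.03, 3.84, 0.01], [-0.0, 0.0, 1.41]]
[[-1.93, 3.89, 0.01], [-0.0, 0.0, 1.41]]
[[-1.84, 3.93, 0.01], [-0.0, 0.0, 1.41]]
[[-1.74, 3.98, 0.01], [-0.0, 0.0, 1.41]]
```

play_rows:
  rows:
    - [0,[-3.4,2.7,0],[0,0,1.4]]
    - [0,[-3.3,2.8,0],[0,0,1.4]]
    - [0,[-3.3,2.9,0],[0,0,1.4]]
    - [0,[-3.2,2.9,0],[0,0,1.4]]
    - [0,[-3.1,3.0,0],[0,0,1.4]]
    - [0,[-3.1,3.1,0],[0,0,1.4]]
    - [0,[-3.0,3.2,0],[0,0,1.4]]
    - [0,[-2.9,3.2,0],[0,0,1.4]]
    - [0,[-2.8,3.3,0],[0,0,1.4]]
    - [0,[-2.7,3.4,0],[0,0,1.4]]
    - [0,[-2.7,3.4,0],[0,0,1.4]]
    - [0,[-2.6,3.5,0],[0,0,1.4]]

```text
time: 2.7
ee_pos: [0.3525, 0.0169, 0.2416]
tcp_rot: [179.7, -0.2, 54.7]
wrist_force: [0.8, 0.4, 0.2]
opening: 0.0854
```

```bash
python3 - <<'E'
from plan import *
plan([.482,-.336,.22],[180,0,42])
E
```

```text
n 9 dist cm 37.65 rot [ 0.3 -0.2 12.7] time
[[-2.37, 3.44, 0.25], [0.03, -0.02, 1.41]]
[[-2.28, 3.5, 0.25], [0.03, -0.02, 1.41]]
[[-2.2, 3.55, 0.25], [0.03, -0.02, 1.41]]
[[-2.11, 3.6, 0.25], [0.03, -0.02, 1.41]]
[[-2.02, 3.66, 0.25], [0.03, -0.02, 1.41]]
[[-1.93, 3.7, 0.24], [0.03, -0.02, 1.41]]
[[-1.84, 3.75, 0.24], [0.03, -0.02, 1.41]]
[[-1.74, 3.79, 0.24], [0.03, -0.02, 1.41]]
[[-1.65, 3.84, 0.24], [0.03, -0.02, 1.41]]
```

play_rows:
  rows:
    - [0,[-2.4,3.4,0.2],[0,0,1.4]]
    - [0,[-2.3,3.5,0.2],[0,0,1.4]]
    - [0,[-2.2,3.6,0.2],[0,0,1.4]]
    - [0,[-2.1,3.6,0.3],[0,0,1.4]]
    - [0,[-2.0,3.7,0.3],[0,0,1.4]]
    - [0,[-1.9,3.7,0.3],[0,0,1.4]]
    - [0,[-1.8,3.8,0.3],[0,0,1.4]]
    - [0,[-1.7,3.8,0.2],[0,0,1.4]]
    - [0,[-1.7,3.8,0.2],[0,0,1.4]]
    - [0,[0,0,0],[0,0,0]]

```text
time: 3.7
ee_pos: [0.4835, -0.3589, 0.2192]
tcp_rot: [179.6, -0.4, 41.1]
wrist_force: [-0.5, 0.7, -0.9]
opening: 0.0852
```

```bash
python3 - <<'E'
from plan import *
from workcell import *
o=get_obs();print(o["ee_pos"],o["tcp_rot"])
c=camera("wrist");save(c,"w1");print(c["xyz"],c["orientation"],c["intrinsics"][0])
print(proj(c,[[.482,-.336,.087],o["ee_pos"]]))
for n in ("selector_grip","selector_box"): print([(d["point"],d["confidence"]) for d in spotter.spot_in(c,n)])
E
```

```text
[ 0.48345697 -0.35890641  0.21919098] [179.58530358  -0.44145707  41.10017141]
[ 0.43702133 -0.30527702  0.34955221] [163.37840106  -0.37881728  41.13413878] [346.96710844   0.         281.69853282]
[[297.21660551 176.46413098]
 [278.91089943 281.79198624]]
[([0.4798, -0.3333, 0.0648], 0.57)]
[([0.4784, -0.3354, 0.0492], 0.65)]
```

View pics/w1.png

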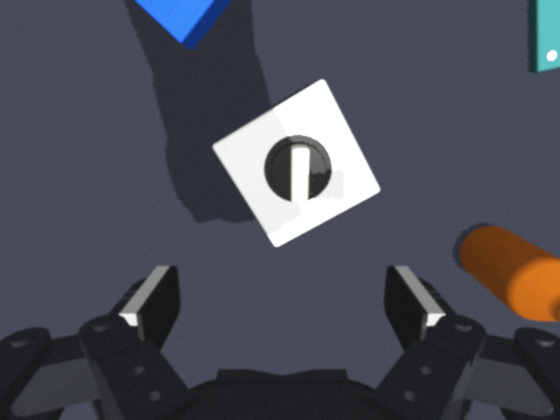

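```bash
python3 - <<'E'
from plan import *
from scipy.optimize import least_squares
c=load("w1")
crop(c,"w1c",205,70,390,255,4)
BX=np.array([[55,55,50],[55,-55,50],[-55,-55,50],[-55,55,50]])/1000
tb=np.array([(213,147),(322,80),(381,188),(276,247)])
for k in range(1):
    f=lambda p:(proj(c,fr(p[0],p[1],p[2],BX))[[3,0,1,2]]-tb).ravel() 
    for k in range(4):
        f=lambda p:(proj(c,fr(p[0],p[1],p[2],BX))-np.roll(tb,k,0)).ravel()
        r=least_squares(f,[.48,-.335,-18]); 
        if r.cost<200: print(r.x,r.cost,r.fun.round(1))
b=ray(c,[(301,147),(299,200)],.087);print(b,b.mean(0));d=b[0]-b[1];print(np.degrees(np.arctan2(d[1],d[0])))
E
```

```text
[  0.48450918  -0.33497635 161.93868948] 15.630353998942834 [-2.9  0.1  0.8 -3.2  1.6  2.2  0.5  2.1]
[   0.48450918   -0.33497635 -108.06130343] 15.630353998857165 [ 0.5  2.1 -2.9  0.1  0.8 -3.2  1.6  2.2]
[  0.48450918  -0.33497635 -18.06130119] 15.630353998928157 [ 1.6  2.2  0.5  2.1 -2.9  0.1  0.8 -3.2]
[ 0.48450918 -0.33497635 71.93869211] 15.630353998856036 [ 0.8 -3.2  1.6  2.2  0.5  2.1 -2.9  0.1]
[[ 0.46915405 -0.31741212  0.087     ]
 [ 0.49556843 -0.34904346  0.087     ]] [ 0.48236124 -0.33322779  0.087     ]
129.86424008688158
```

View pics/w1c.png

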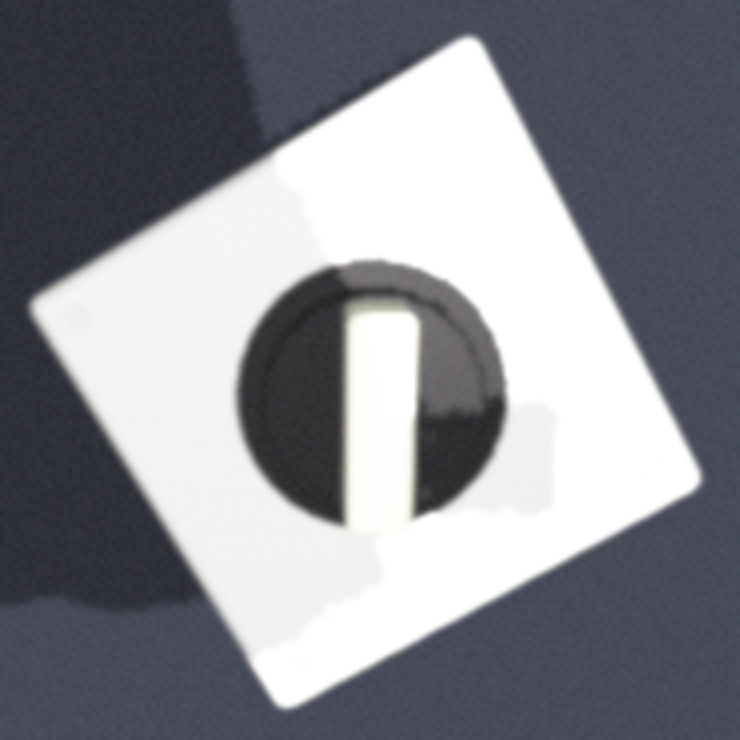

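```bash
python3 - <<'E'
from plan import *
plan([.483,-.3345,.12],[180,0,41],n=4)
E
```

```text
n 4 dist cm 10.38 rot [ 0.5 -0.5  0.3] time
[[0.32, -0.4, 2.54], [0.13, -0.13, 0.08]]
[[0.32, -0.4, 2.54], [0.13, -0.13, 0.08]]
[[0.33, -0.39, 2.54], [0.13, -0.13, 0.08]]
[[0.33, -0.39, 2.54], [0.13, -0.13, 0.08]]
```

play_rows:
  rows:
    - [0,[0.4,-0.5,2.5],[0.2,-0.2,0]]
    - [0,[0.4,-0.5,2.5],[0.2,-0.2,0]]
    - [0,[0.3,-0.4,2.5],[0,0,0]]
    - [0,[0.2,-0.2,2.0],[0,0,0]]
    - [0,[0,0,0],[0,0,0]]
    - [0,[0,0,0],[0,0,0]]

```text
time: 4.45
ee_pos: [0.4829, -0.3274, 0.131]
tcp_rot: [179.4, -0.3, 41.8]
wrist_force: [0.0, -0.2, 0.1]
opening: 0.0852
```

```bash
python3 - <<'E'
from plan import *
plan([.483,-.3345,.077],[180,0,41],n=3)
E
```

```text
n 3 dist cm 5.45 rot [ 0.6 -0.3  0.7] time
[[-0.16, 0.16, 1.8], [0.21, -0.08, 0.25]]
[[-0.16, 0.17, 1.8], [0.21, -0.08, 0.25]]
[[-0.16, 0.17, 1.8], [0.21, -0.08, 0.25]]
```

play_rows:
  rows:
    - [0,[-0.3,0.3,1.5],[0.3,-0.2,0.3]]
    - [0,[-0.2,0.2,1.0],[0.2,-0.1,0.3]]
    - [0,[0,0,0],[0,0,0]]
    - [0,[0,0,0],[0,0,0]]

```text
time: 4.85
ee_pos: [0.4838, -0.3356, 0.1078]
tcp_rot: [179.6, 0.0, 41.1]
wrist_force: [-0.2, 0.1, 1.1]
opening: 0.0854
```

```bash
python3 - <<'E'
from plan import *
from workcell import *
plan([.483,-.3345,.077],[180,0,41],n=1)
c=camera("wrist");save(c,"w2")
print(proj(c,[[.483,-.3345,.087]]))
E
```

```text
n 1 dist cm 3.08 rot [0.4 0.  0.1] time
[[0.02, -0.16, 3.08], [0.36, 0.0, 0.13]]
[[279.6405964  257.84069831]]
```

View pics/w2.png

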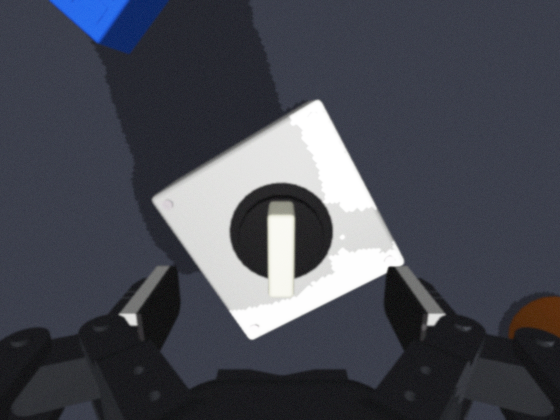

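play_rows:
  rows:
    - [0,[0,-0.2,1.6],[0.3,0,0]]
    - [0,[0,0,1.2],[0,0,0]]
    - [0,[0,0,0],[0,0,0]]
    - [0,[0,0,0],[0,0,0]]
  newtons: 40

```text
time: 5.3
ee_pos: [0.4822, -0.3341, 0.077]
tcp_rot: [180.0, 0.0, 41.1]
wrist_force: [-0.2, -0.2, 0.5]
opening: 0.0857
```

play_rows:
  rows:
    - [1,[0,0,0],[0,0,0]]
    - [1,[0,0,0],[0,0,0]]
    - [1,[0,0,0],[0,0,0]]
    - [1,[0,0,0],[0,0,0]]
    - [1,[0,0,0],[0,0,0]]
    - [1,[0,0,0],[0,0,0]]
  newtons: 40

```text
time: 5.9
ee_pos: [0.4824, -0.3346, 0.0782]
tcp_rot: [179.9, 0.0, 41.1]
wrist_force: [-2.0, -0.5, -0.3]
opening: 0.0117
```

play_rows:
  rows:
    - [1,[0,0,0],[0,0,7.5]]
    - [1,[0,0,0],[0,0,7.5]]
    - [1,[0,0,0],[0,0,7.5]]
    - [1,[0,0,0],[0,0,7.5]]
    - [1,[0,0,0],[0,0,7.5]]
    - [1,[0,0,0],[0,0,7.5]]
    - [1,[0,0,0],[0,0,0]]
    - [1,[0,0,0],[0,0,0]]

```text
time: 6.7
ee_pos: [0.483, -0.3345, 0.0782]
tcp_rot: [179.9, -0.1, -5.4]
wrist_force: [-0.3, -1.1, -0.3]
opening: 0.0118
```

play_rows:
  rows:
    - [1,[0,0,0],[0,0,6]]
    - [1,[0,0,0],[0,0,6]]
    - [1,[0,0,0],[0,0,0]]
    - [1,[0,0,0],[0,0,0]]

```text
time: 7.1
ee_pos: [0.4832, -0.3345, 0.0782]
tcp_rot: [180.0, -0.2, -16.9]
wrist_force: [-0.2, -0.2, 0.0]
opening: 0.0117
```

```bash
python3 - <<'E'
from workcell import *
from h import *
o=get_obs();print(o["torque"],o["tcp_rot"],o["wrist_force"])
c=camera("wrist");save(c,"w3")
E
```

```text
[-0.1423145   0.08979032 -0.20735298] [ 1.79978661e+02 -1.60873664e-01 -1.68921172e+01] [-0.1817603  -0.18011725  0.01848056]
```

View pics/w3.png

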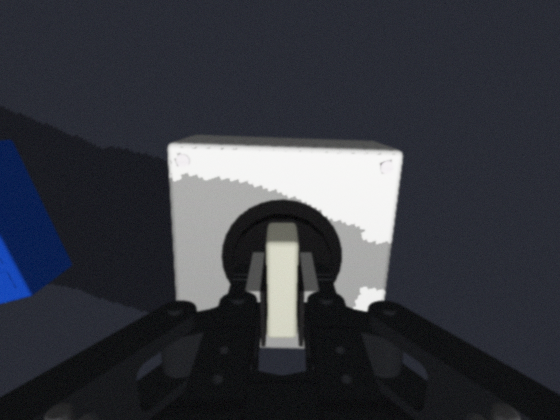

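play_rows:
  rows:
    - [0,[0,0,0],[0,0,0]]
    - [0,[0,0,0],[0,0,0]]
    - [0,[0,0,0],[0,0,0]]
    - [0,[0,0,0],[0,0,0]]
    - [0,[0,0,0],[0,0,0]]

```text
time: 7.65
ee_pos: [0.4833, -0.3344, 0.0783]
tcp_rot: [180.0, -0.2, -16.5]
wrist_force: [-0.0, -0.9, 0.4]
opening: 0.0826
```

play_rows:
  rows:
    - [0,[0,0,-1],[0,0,0]]
    - [0,[0,0,-2],[0,0,0]]
    - [0,[0,0,-4],[0,0,0]]
    - [0,[0,0,-4],[0,0,0]]
    - [0,[0,0,-3],[0,0,0]]
    - [0,[0,0,-2],[0,0,0]]
    - [0,[0,0,0],[0,0,0]]

```text
time: 8.35
ee_pos: [0.4818, -0.3335, 0.2481]
tcp_rot: [180.0, -0.2, -16.5]
wrist_force: [-0.1, -0.6, -0.4]
opening: 0.0853
```

```bash
python3 - <<'E'
from workcell import *
from h import *
o=get_obs();print(o["ee_pos"],o["tcp_rot"],o["q"],o["time"])
c=camera("wrist");save(c,"w4")
c=camera("scene");save(c,"s4")
E
```

```text
[ 0.48182427 -0.33354895  0.24808071] [179.99055717  -0.21388964 -16.45329853] [-3.47205641e+01  9.97487146e+00  1.62542722e+01  9.60733302e+01
  5.80766017e-02  7.17328565e+01] 8.35
```

View pics/w4.png

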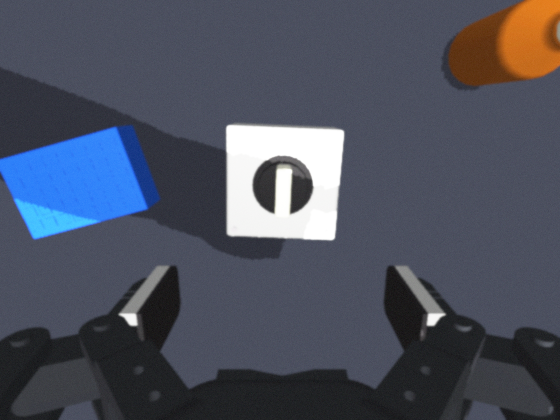

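View pics/s4.png

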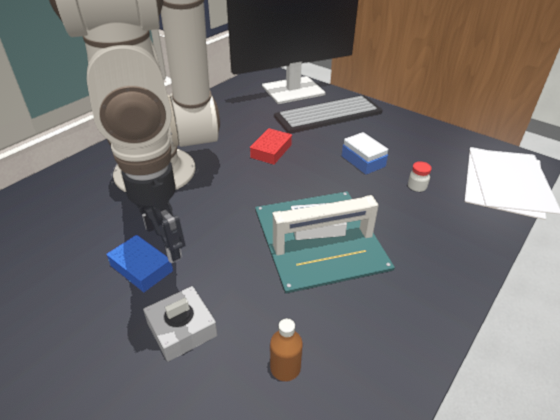

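```bash
cat >> plan.py <<'E'
ST=(.586,.0447,-36.75)
def S2W(x,y): return fr(*ST,[[x,y,0]])[0]
def W2S(p):
    a=np.radians(ST[2]);d=np.array(p)[:2]-ST[:2];return np.array([np.cos(a)*d[0]+np.sin(a)*d[1],-np.sin(a)*d[0]+np.cos(a)*d[1]])
def lean(th,yaw=ST[2]):
    a=np.radians(yaw);t=np.radians(th)
    x=np.array([-np.sin(a),np.cos(a),0]);z=np.array([np.sin(t)*np.cos(a),np.sin(t)*np.sin(a),-np.cos(t)])
    return R.from_matrix(np.c_[x,np.cross(z,x),z]).as_euler('xyz',degrees=True)
E
python3 - <<'E'
from plan import *
print(lean(38))
p=S2W(-.165,.0);print(p)
plan([p[0],p[1],.20],lean(38))
E
```

```text
[142.     0.    53.25]
[0.45379312 0.14342356 0.        ]
n 11 dist cm 47.95 rot [-33.2  23.  -67. ] time
[[-1.47, -4.08, 0.41], [-3.02, 2.09, -6.09]]
[[-1.03, -4.23, 0.15], [-3.02, 2.09, -6.09]]
[[-0.58, -4.32, -0.11], [-3.02, 2.09, -6.09]]
[[-0.11, -4.34, -0.35], [-3.02, 2.09, -6.09]]
[[0.37, -4.31, -0.57], [-3.02, 2.09, -6.09]]
[[0.84, -4.21, -0.78], [-3.02, 2.09, -6.09]]
[[1.32, -4.05, -0.95], [-3.02, 2.09, -6.09]]
[[1.77, -3.83, -1.1], [-3.02, 2.09, -6.09]]
[[2.21, -3.55, -1.23], [-3.02, 2.09, -6.09]]
[[2.61, -3.23, -1.32], [-3.02, 2.09, -6.09]]
[[2.99, -2.86, -1.37], [-3.02, 2.09, -6.09]]
```

play_rows:
  rows:
    - [0.3,[-1.5,-4.1,0.1],[-3,2.1,-6.1]]
    - [0.3,[-1,-4.2,-0.1],[-3,2.1,-6.1]]
    - [0.3,[-0.6,-4.3,-0.3],[-3,2.1,-6.1]]
    - [0.3,[-0.1,-4.3,-0.5],[-3,2.1,-6.1]]
    - [0.3,[0.4,-4.3,-0.7],[-3,2.1,-6.1]]
    - [0.3,[0.8,-4.2,-0.8],[-3,2.1,-6.1]]
    - [0.3,[1.3,-4.0,-1.0],[-3,2.1,-6.1]]
    - [0.3,[1.8,-3.8,-1.1],[-3,2.1,-6.1]]
    - [0.3,[2.2,-3.5,-1.2],[-3,2.1,-6.1]]
    - [0.3,[0,0,0],[0,0,0]]
    - [0.3,[0,0,0],[0,0,0]]

```text
time: 9.55
ee_pos: [0.4464, 0.0683, 0.1932]
tcp_rot: [148.5, -2.3, 43.3]
wrist_force: [0.1, -1.1, 0.1]
opening: 0.0597
```

```bash
python3 - <<'E'
from plan import *
from workcell import get_obs
o=get_obs();print(o["q"],W2S(o["ee_pos"]))
p=S2W(-.165,.003)
plan([p[0],p[1],.16],lean(38))
E
```

```text
[ 25.93887797 -24.04007894 -25.39434711  76.14861588 -29.23317417
  70.02575592] [-0.12598806 -0.06457721]
n 2 dist cm 8.48 rot [-6.3  3.8 -9.5] time
[[2.92, -3.07, 0.21], [-3.14, 1.89, -4.75]]
[[3.16, -2.82, 0.15], [-3.14, 1.89, -4.75]]
```

play_rows:
  rows:
    - [0.3,[2.9,-3.0,0.1],[-3.1,1.9,-4.7]]
    - [0.3,[2.7,-2.4,0.1],[-3.1,1.9,-4.7]]
    - [0.3,[0,0,0],[0,0,0]]
    - [0.3,[0,0,0],[0,0,0]]

```text
time: 9.95
ee_pos: [0.4558, 0.1366, 0.1609]
tcp_rot: [142.0, 0.1, 52.8]
wrist_force: [-0.0, 0.1, 0.2]
opening: 0.0596
```

```bash
python3 - <<'E'
from plan import *
from workcell import get_obs
o=get_obs();print(o["q"],W2S(o["ee_pos"]))
p=S2W(-.165,.003)
plan([p[0],p[1],.034],lean(38))
E
```

```text
[ 36.61425059 -20.73488577 -28.59110599  69.93422922 -36.31480442
  69.74687483] [-0.15924514 -0.00427192]
n 3 dist cm 12.73 rot [ 0.   0.4 -0.3] time
[[0.25, -2.76, 3.21], [0.01, 0.12, -0.09]]
[[0.25, -2.76, 3.21], [0.01, 0.12, -0.09]]
[[0.24, -2.76, 3.21], [0.01, 0.12, -0.09]]
```

play_rows:
  rows:
    - [0.3,[0.2,-2.8,3.2],[0,0,0]]
    - [0.3,[0.2,-2.0,2.4],[0,0,0]]
    - [0.3,[0.2,-0.8,0.8],[0,0,0]]
    - [0.3,[0,0,0],[0,0,0]]
    - [0.3,[0,0,0],[0,0,0]]

```text
time: 10.45
ee_pos: [0.4588, 0.1377, 0.0773]
tcp_rot: [142.0, -0.2, 51.8]
wrist_force: [0.2, 0.7, 0.8]
opening: 0.0598
```

```bash
python3 - <<'E'
from plan import *
from workcell import get_obs,camera
o=get_obs();print(o["q"],W2S(o["ee_pos"]))
p=S2W(-.165,.003)
plan([p[0],p[1],.034],lean(38))
for n in("scene","top"):
  c=camera(n);save(c,n+"5")
  crop(c,n+"5c",*((230,60,400,290,3) if n=="scene" else (200,100,350,270,4)))
E
```

```text
[ 36.52340072 -17.85155102 -35.78140437  60.25831988 -36.35404058
  70.85328626] [-0.15754429 -0.00160274]
n 1 dist cm 4.41 rot [-0.   0.7 -1.2] time
[[0.43, -3.26, 2.95], [-0.03, 0.73, -1.22]]
```

View pics/scene5c.png

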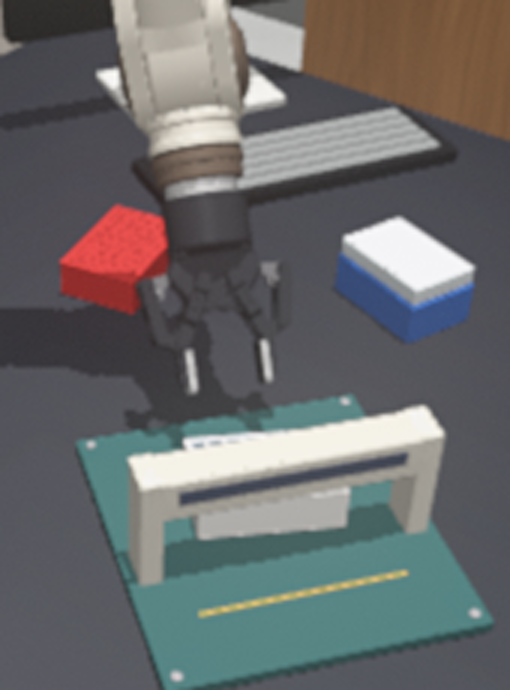

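View pics/top5c.png

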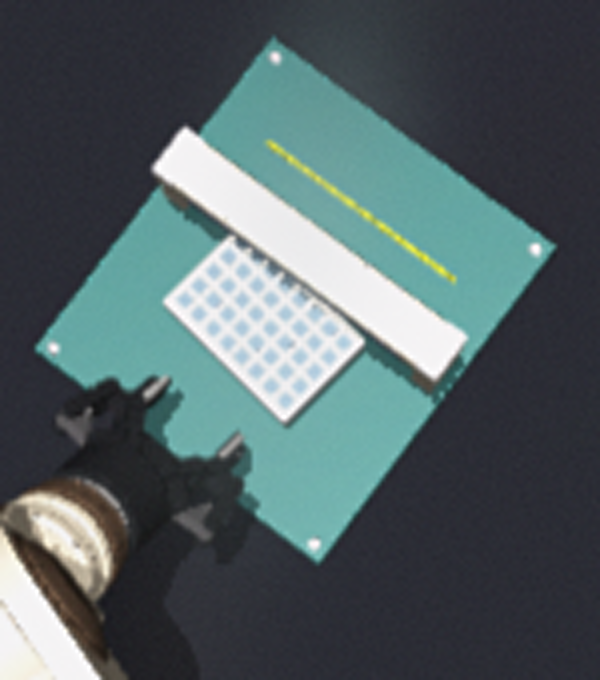

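play_rows:
  rows:
    - [0.3,[0.2,-1.6,1.5],[0,0.4,-0.6]]
    - [0.3,[0.2,-1.0,0.9],[0,0.3,-0.6]]
    - [0.3,[0,0,0],[0,0,0]]
    - [0.3,[0,0,0],[0,0,0]]

```text
time: 10.95
ee_pos: [0.4599, 0.1465, 0.0483]
tcp_rot: [141.9, -0.5, 53.2]
wrist_force: [-0.3, 0.4, 0.6]
opening: 0.0598
```

```bash
python3 - <<'E'
from plan import *
from workcell import get_obs,camera
o=get_obs();print(W2S(o["ee_pos"]))
p=S2W(-.145,.003)
plan([p[0],p[1],.036],lean(38),n=2)
c=camera("wrist");save(c,"w6")
E
```

```text
[-0.16195504  0.00616012]
n 2 dist cm 2.12 rot [ 0.2 -0.4 -0.4] time
[[-0.16, 0.29, 1.01], [0.08, -0.2, -0.18]]
[[-0.16, 0.29, 1.01], [0.08, -0.2, -0.18]]
```

View pics/w6.png

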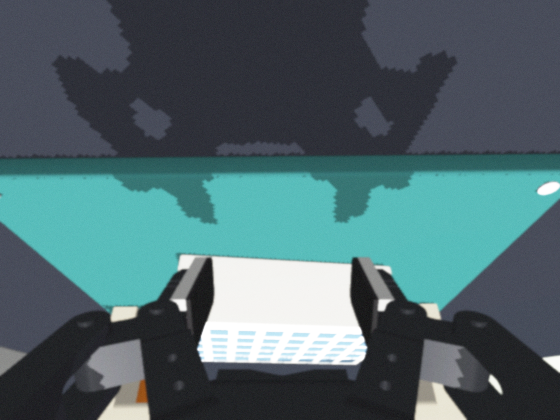

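play_rows:
  rows:
    - [0.3,[-0.2,-0.5,0.6],[0,-0.3,-0.2]]
    - [0.3,[-0.1,0.1,0.6],[0,0,0]]
    - [0.3,[0,0.7,0.6],[0,0,0]]
    - [0.3,[0,0.6,0.5],[0,0,0]]
    - [0.3,[0,0,0],[0,0,0]]

```text
time: 11.5
ee_pos: [0.4777, 0.1306, 0.0372]
tcp_rot: [141.8, -0.3, 53.2]
wrist_force: [-0.3, 0.1, 0.1]
opening: 0.0593
```

```bash
python3 - <<'E'
from plan import *
from workcell import get_obs,camera
o=get_obs();print(W2S(o["ee_pos"]),o["wrist_force"])
p=S2W(-.120,.003)
plan([p[0],p[1],.036],lean(38),n=3)
E
```

```text
[-0.13817768  0.00404711] [-0.33296139  0.05073347  0.07416445]
n 3 dist cm 1.83 rot [ 0.2 -0.2 -0.3] time
[[-0.03, 0.45, 0.41], [0.07, -0.07, -0.09]]
[[-0.03, 0.45, 0.41], [0.07, -0.07, -0.09]]
[[-0.03, 0.45, 0.41], [0.07, -0.07, -0.09]]
```

play_rows:
  rows:
    - [0.3,[0,0.5,0.4],[0,0,0]]
    - [0.3,[0,0.5,0.4],[0,0,0]]
    - [0.3,[0,0.5,0.4],[0,0,0]]
    - [0.3,[0,0.5,0.4],[0,0,0]]
    - [0.3,[0,0.5,0.4],[0,0,0]]
    - [0.3,[0,0,0],[0,0,0]]

```text
time: 12.1
ee_pos: [0.5056, 0.1093, 0.0371]
tcp_rot: [141.8, -0.3, 53.1]
wrist_force: [0.1, 0.6, -0.4]
opening: 0.0601
```

```bash
python3 - <<'E'
from plan import *
from workcell import get_obs,camera
o=get_obs();print(W2S(o["ee_pos"]),o["wrist_force"],o["tcp_rot"])
for n in("scene","top","wrist"):
  c=camera(n);save(c,n+"7")
  if n!="wrist": crop(c,n+"7c",*((250,185,400,295,5) if n=="scene" else (200,100,350,250,4)))
E
```

```text
[-0.10309637  0.00366893] [ 0.10641091  0.61805303 -0.4169561 ] [141.81236041  -0.32659672  53.13845172]
```

View pics/scene7c.png

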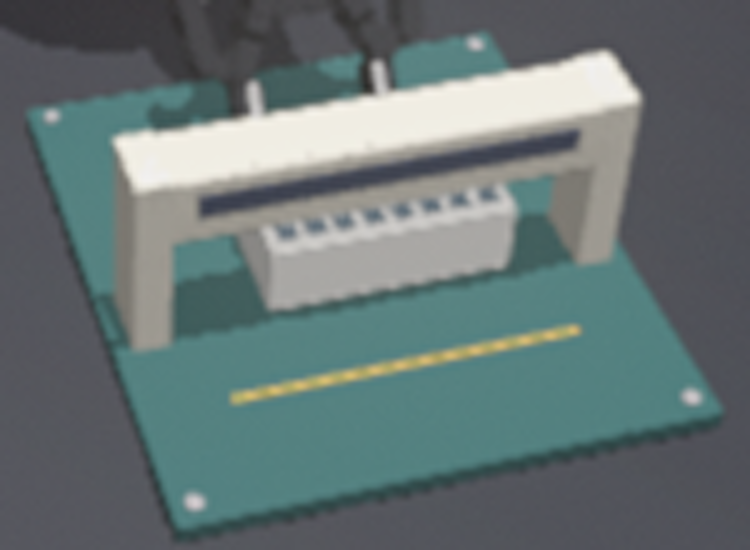

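View pics/top7c.png

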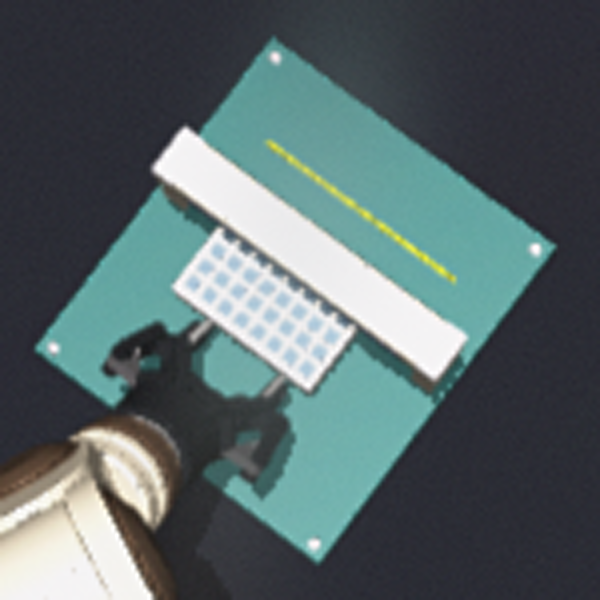

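View pics/wrist7.png

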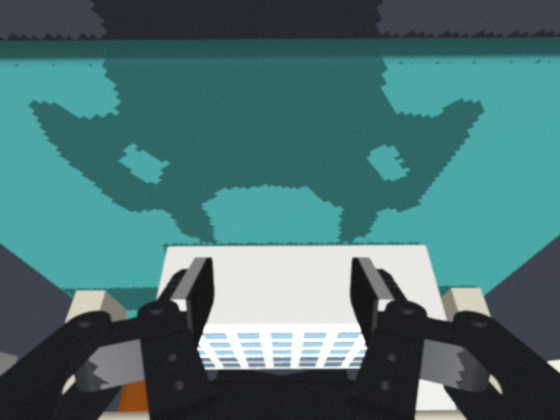

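```bash
cat >> plan.py <<'E'
def rd(p,s_,u,v): return np.array(p,float)/s_+[u,v]-.5
E
python3 - <<'E'
from plan import *
c=load("scene7")
P=ray(c,rd([(268,308),(510,266)],5,250,185),.012); L=ray(c,rd([(580,330),(232,399)],5,250,185),.012)
print([W2S(p).round(4) for p in P],np.linalg.norm(P[0]-P[1]),[W2S(p).round(4) for p in L])
E
```

```text
[array([-0.009 , -0.0539]), array([-0.0061,  0.0733])] 0.1271573470148188 [array([0.0445, 0.0895]), array([ 0.0442, -0.0885])]
```

play_rows:
  rows:
    - [0.3,[0,0.5,0.4],[0,0,0]]
    - [0.3,[0,0.5,0.4],[0,0,0]]
    - [0.3,[0,0.5,0.4],[0,0,0]]
    - [0.3,[0,0.5,0.4],[0,0,0]]
    - [0.3,[0,0.5,0.4],[0,0,0]]
    - [0.3,[0,0.3,0.2],[0,0,0]]
    - [0.3,[0,0,0],[0,0,0]]

```text
time: 12.95
ee_pos: [0.5359, 0.0873, 0.0369]
tcp_rot: [141.9, -0.3, 53.3]
wrist_force: [-1.9, 3.0, 1.2]
opening: 0.0596
```

```bash
python3 - <<'E'
from plan import *
from workcell import get_obs,camera
o=get_obs();print(W2S(o["ee_pos"]),o["wrist_force"],o["tcp_rot"])
for n in("scene","top"):
  c=camera(n);save(c,n+"8")
  if n!="wrist": crop(c,n+"8c",*((280,220,380,280,8) if n=="scene" else (200,100,350,250,4)))
E
```

```text
[-0.06562212  0.00421042] [-1.94927052  3.04693843  1.17600028] [141.8766742   -0.32927432  53.26840311]
```

View pics/scene8c.png

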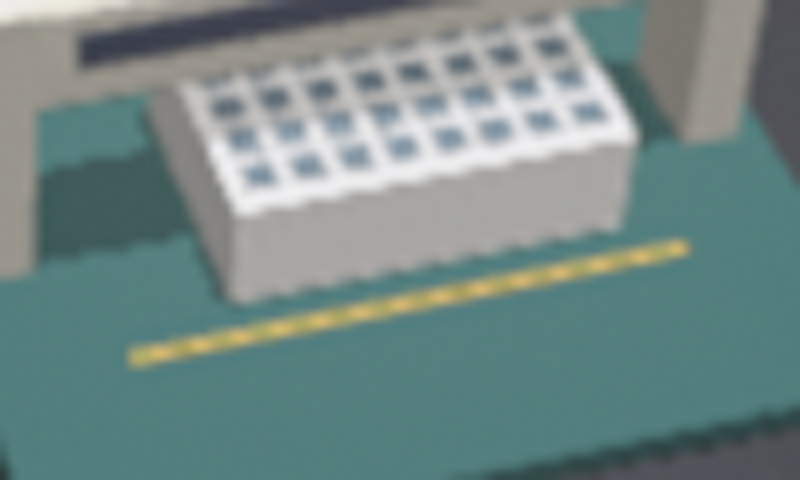

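View pics/top8c.png

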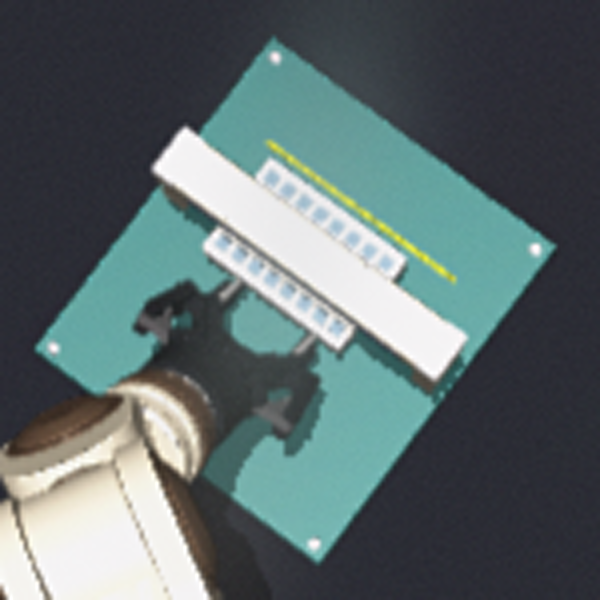

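```bash
cat > prof.py <<'E'
from plan import *
import sys
c=load(sys.argv[1]); im=c["img"].astype(np.float32)
xs=np.arange(-.03,.075,.0003)
ed=[];ln=[];ys=np.arange(-.08,.086,.004)
for y in ys:
    W=fr(*ST,np.c_[xs,np.full_like(xs,y),np.full_like(xs,.012)])
    uv=proj(c,W).astype(np.float32)
    p=cv2.remap(im,uv[:,0].reshape(1,-1),uv[:,1].reshape(1,-1),cv2.INTER_LINEAR)[0]
    yel=p[:,0]-p[:,2]; w=np.clip(yel-5,0,None)*(xs>.035); 
    ln.append((w*xs).sum()/w.sum() if w.max()>30 else np.nan)
    g=p[:,0]  # red: plate 170, teal 80
    m=np.where((g>125)&(xs<.06)&(p[:,0]-p[:,2]<20))[0]
    ed.append(xs[m[-1]] if len(m) and -.07<y<.09 else np.nan)
ed=np.array(ed);ln=np.array(ln)
for y,a,b in zip(ys,ed,ln): print(round(y*1e3),(a*1e3).round(1),(b*1e3).round(1))
for nm,v in(("edge",ed),("line",ln)):
    k=~np.isnan(v)
    if k.sum()>3:
        k&=np.abs(v-np.nanmedian(v))<.004
        f=np.polyfit(ys[k],v[k],1);print(nm,f"x0={f[1]*1e3:.2f} mm slope={np.degrees(f[0]):.2f}deg rms={np.std(v[k]-np.polyval(f,ys[k]))*1e3:.2f} n={k.sum()} y {ys[k].min():.3f}..{ys[k].max():.3f}")
E
python3 prof.py scene8; python3 prof.py scene7|tail -2
```

```text
-80 nan 44.3
-76 nan 44.5
-72 nan 44.4
-68 48.0 44.3
-64 48.3 44.5
-60 48.3 44.4
-56 48.0 44.3
-52 48.3 44.5
-48 48.3 44.4
-44 48.0 44.3
-40 48.3 44.3
-36 48.3 44.3
-32 48.0 44.3
-28 48.3 44.3
-24 48.3 44.3
-20 48.0 44.2
-16 48.3 44.2
-12 48.3 44.2
-8 48.0 44.2
-4 48.0 44.2
0 48.3 44.3
4 48.3 44.3
8 48.0 44.1
12 48.3 44.3
16 48.3 44.3
20 48.0 44.1
24 48.3 44.3
28 48.3 44.3
32 48.0 44.2
36 48.3 44.2
40 48.3 44.2
44 48.0 44.2
48 48.3 44.2
52 48.0 44.2
56 47.7 44.0
60 48.0 44.1
64 48.0 44.2
68 47.4 44.0
72 47.7 44.0
76 48.0 44.2
80 48.0 44.0
84 47.4 44.0
edge x0=48.12 mm slope=-0.15deg rms=0.21 n=39 y -0.068..0.084
line x0=44.24 mm slope=-0.13deg rms=0.08 n=42 y -0.080..0.084
edge x0=48.20 mm slope=-0.13deg rms=0.18 n=39 y -0.068..0.084
line x0=44.23 mm slope=-0.13deg rms=0.08 n=42 y -0.080..0.084
```

```bash
python3 - <<'E'
s=open('prof.py').read()
a=s.index("    g=p[:,0]"); b=s.index("ed=np.array")
s=s[:a]+"""    d=p[:,1]-p[:,0]; m=np.where((d>TH)&(xs>XS))[0]
    ok=np.all(np.abs(d[(xs>XS)&(xs<XS+.004)])<12)
    ed.append(xs[m[0]] if len(m) and ok else np.nan)
    if abs(y-.0)<.001 and V: print(np.c_[xs*1e3,p].round(0)[::6].tolist())
"""+s[b:]
s=s.replace("import sys","import sys\nXS=float(sys.argv[2]);TH=float(sys.argv[3]);V=len(sys.argv)>4")
s=s.replace("for y,a,b in zip","if V:\n  for y,a,b in zip").replace("np.polyfit(ys[k],v[k],1);","np.polyfit(ys[k],v[k],1);")
open('prof.py','w').write(s)
E
python3 prof.py scene8 .012 22 v; python3 prof.py scene7 -.02 22
```

```text
[[-30.0, 186.0, 193.0, 199.0], [-28.0, 203.0, 207.0, 211.0], [-26.0, 204.0, 208.0, 212.0], [-25.0, 201.0, 205.0, 210.0], [-23.0, 191.0, 196.0, 202.0], [-21.0, 178.0, 185.0, 193.0], [-19.0, 177.0, 185.0, 193.0], [-17.0, 177.0, 186.0, 193.0], [-16.0, 185.0, 192.0, 198.0], [-14.0, 203.0, 206.0, 210.0], [-12.0, 219.0, 220.0, 223.0], [-10.0, 233.0, 232.0, 234.0], [-8.0, 231.0, 230.0, 232.0], [-7.0, 222.0, 221.0, 222.0], [-5.0, 203.0, 202.0, 202.0], [-3.0, 180.0, 178.0, 177.0], [-1.0, 169.0, 168.0, 166.0], [1.0, 168.0, 166.0, 164.0], [2.0, 168.0, 166.0, 163.0], [4.0, 169.0, 167.0, 164.0], [6.0, 169.0, 167.0, 164.0], [8.0, 169.0, 167.0, 164.0], [10.0, 169.0, 167.0, 164.0], [11.0, 168.0, 166.0, 163.0], [13.0, 167.0, 166.0, 163.0], [15.0, 167.0, 166.0, 163.0], [17.0, 167.0, 166.0, 163.0], [19.0, 167.0, 166.0, 163.0], [20.0, 168.0, 166.0, 164.0], [22.0, 168.0, 167.0, 164.0], [24.0, 168.0, 166.0, 163.0], [26.0, 168.0, 166.0, 163.0], [28.0, 159.0, 159.0, 157.0], [29.0, 147.0, 150.0, 148.0], [31.0, 120.0, 138.0, 136.0], [33.0, 92.0, 124.0, 124.0], [35.0, 86.0, 126.0, 125.0], [37.0, 84.0, 128.0, 1
[... 701 characters left out ...]
 44.5
-48 32.4 44.4
-44 32.1 44.3
-40 31.8 44.3
-36 32.1 44.3
-32 32.4 44.3
-28 31.8 44.3
-24 32.1 44.3
-20 32.1 44.2
-16 31.8 44.2
-12 31.8 44.2
-8 32.1 44.2
-4 31.8 44.2
0 31.8 44.3
4 32.1 44.3
8 31.8 44.1
12 31.8 44.3
16 32.1 44.3
20 31.8 44.1
24 31.8 44.3
28 32.1 44.3
32 31.8 44.2
36 31.5 44.2
40 31.8 44.2
44 32.1 44.2
48 31.5 44.2
52 31.8 44.2
56 32.1 44.0
60 31.8 44.1
64 31.8 44.2
68 32.1 44.0
72 31.5 44.0
76 27.0 44.2
80 21.3 44.0
84 nan 44.0
edge x0=31.92 mm slope=-0.11deg rms=0.22 n=32 y -0.052..0.072
line x0=44.24 mm slope=-0.13deg rms=0.08 n=42 y -0.080..0.084
edge x0=-3.34 mm slope=0.16deg rms=0.30 n=32 y -0.052..0.072
line x0=44.23 mm slope=-0.13deg rms=0.08 n=42 y -0.080..0.084
```

play_rows:
  rows:
    - [0.3,[0,0.16,0.12],[0,0,0]]
    - [0.3,[0,0.16,0.12],[0,0,0]]
    - [0.3,[0,0.16,0.12],[0,0,0]]
    - [0.3,[0,0.16,0.12],[0,0,0]]
    - [0.3,[0,0,0],[0,0,0]]
    - [0.3,[0,0,0],[0,0,0]]

```text
time: 13.65
ee_pos: [0.5422, 0.0827, 0.037]
tcp_rot: [141.9, -0.3, 53.3]
wrist_force: [-2.3, 1.5, 0.4]
opening: 0.0596
```

```bash
cat > m.py <<'E'
from plan import *
import sys
from workcell import get_obs,camera
o=get_obs();print(W2S(o["ee_pos"]),o["ee_pos"][2],o["wrist_force"],o["tcp_rot"],o["time"])
for n in("scene","top"):
  c=camera(n);save(c,n+sys.argv[1])
  crop(c,n+sys.argv[1]+"c",*((280,220,380,280,8) if n=="scene" else (200,100,350,250,4)))
E
python3 m.py 9; python3 prof.py scene9 .018 21
```

```text
[-0.05782104  0.00420971] 0.03699924968804183 [-2.27979443  1.49089508  0.4421265 ] [141.88446922  -0.29116618  53.32023413] 13.65
edge x0=48.89 mm slope=-0.11deg rms=0.16 n=32 y -0.052..0.072
line x0=44.15 mm slope=-0.14deg rms=0.10 n=42 y -0.080..0.084
```

```bash
sed -i 's/d=p\[:,1\]-p\[:,0\]; m=np.where((d>TH)/d=163-p[:,2]; m=np.where((d>TH)/' prof.py; for a in "scene7 -.02" "scene8 .012" "scene9 .018"; do for t in 14 18 23; do python3 prof.py $a $t|head -1;done; done
```

```text
edge x0=-7.94 mm slope=-0.20deg rms=0.75 n=31 y -0.048..0.072
edge x0=-7.42 mm slope=-0.14deg rms=0.70 n=31 y -0.048..0.072
edge x0=-6.98 mm slope=-0.18deg rms=0.68 n=31 y -0.048..0.072
edge x0=30.16 mm slope=0.08deg rms=0.71 n=30 y -0.044..0.072
edge x0=30.75 mm slope=0.09deg rms=0.68 n=30 y -0.044..0.072
edge x0=31.55 mm slope=0.06deg rms=0.66 n=30 y -0.044..0.072
edge x0=37.72 mm slope=-0.72deg rms=0.64 n=30 y -0.044..0.072
edge x0=38.29 mm slope=-0.54deg rms=0.61 n=30 y -0.044..0.072
edge x0=38.82 mm slope=-0.82deg rms=0.84 n=31 y -0.044..0.076
```

View pics/scene9c.png

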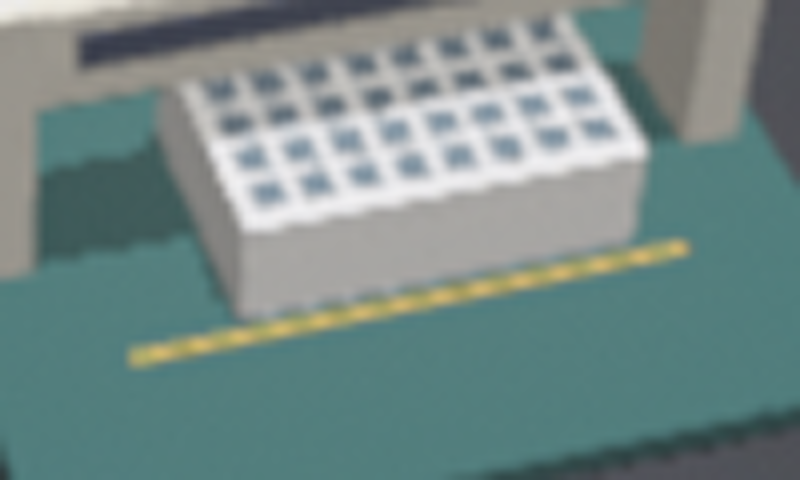

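```bash
cat > prof2.py <<'E'
from plan import *
import sys
def run(name,guess):
    c=load(name); im=c["img"].astype(np.float32); top=name.startswith("top")
    xs=np.arange(guess-.012,guess+.012,.0002); ys=np.arange(-.05,.067,.003); ed=[];ln=[]
    X2=np.arange(.03,.058,.0003)
    def prof(y,z,xs):
        uv=proj(c,fr(*ST,np.c_[xs,np.full_like(xs,y),np.full_like(xs,z)])).astype(np.float32)
        return cv2.remap(im,uv[:,0].reshape(1,-1),uv[:,1].reshape(1,-1),cv2.INTER_LINEAR)[0]
    for y in ys:
        p=prof(y,.052,xs)[:,0]
        g=np.gradient(cv2.GaussianBlur(p.reshape(-1,1),(1,15),0).ravel())
        i=np.argmin(g); w=np.where(np.abs(np.arange(len(xs))-i)<15,np.clip(-g,0,None),0)
        ed.append((w*xs).sum()/w.sum())
    yl=np.r_[np.arange(-.084,-.06,.004),np.arange(.078,.086,.004)] if True else ys
    for y in yl:
        p=prof(y,.012,X2); w=np.clip(p[:,0]-p[:,2]-8,0,None); ln.append((w*X2).sum()/w.sum())
    ed=np.array(ed);ln=np.array(ln)
    k=np.abs(ed-np.median(ed))<.002
    f=np.polyfit(ys[k],ed[k],1);l=np.polyfit(yl,ln,1)
    print(name,f"edge {f[1]*1e3:.2f} slope {np.degrees(f[0]):.2f} rms {np.std(ed[k]-np.polyval(f,ys[k]))*1e3:.2f} n{k.sum()}/{len(k)}; line {l[1]*1e3:.2f} slope {np.degrees(l[0]):.2f}; gap {(l[1]-f[1])*1e3:.2f}")
for a in sys.argv[1:]:
    n,g=a.split(":");run(n,float(g))
E
python3 prof2.py scene7:-.006 scene8:.031 scene9:.039 top8:.031 top9:.039
```

```text
scene7 edge -4.04 slope -0.14 rms 0.49 n39/39; line 44.23 slope -0.12; gap 48.27
scene8 edge 33.06 slope -0.26 rms 0.51 n39/39; line 44.23 slope -0.12; gap 11.17
scene9 edge 40.82 slope -0.19 rms 0.54 n39/39; line 44.23 slope -0.12; gap 3.42
top8 edge 26.88 slope -0.16 rms 0.22 n35/39; line 40.38 slope -0.04; gap 13.50
top9 edge 36.02 slope -0.24 rms 0.54 n39/39; line 40.32 slope -0.09; gap 4.30
```

```bash
cat > yel.py <<'E'
from plan import *
import sys
for name in sys.argv[1:]:
    c=load(name); im=c["img"].astype(np.float32); X2=np.arange(.030,.062,.0002); r=[]
    ys=np.arange(-.086,.0861,.004)
    for y in ys:
        uv=proj(c,fr(*ST,np.c_[X2,np.full_like(X2,y),np.full_like(X2,.012)])).astype(np.float32)
        p=cv2.remap(im,uv[:,0].reshape(1,-1),uv[:,1].reshape(1,-1),cv2.INTER_LINEAR)[0]
        # yellow measure: R-B, baseline teal ~-42, plate ~+4
        yv=np.clip(p[:,0]-p[:,2]-8,0,None); r.append([yv.sum()*.0002*1e3,(yv*X2).sum()/max(yv.sum(),1)*1e3,yv.max()])
    r=np.array(r); s=lambda a,b:r[(ys>a)&(ys<b)]
    print(name,"free R",s(-.085,-.065).mean(0).round(1),"plate R",s(-.045,-.01).mean(0).round(1),"mid",s(-.01,.03).mean(0).round(1),"plate L",s(.03,.065).mean(0).round(1),"free L",s(.076,.085).mean(0).round(1))
E
python3 yel.py scene7 scene8 scene9
```

```text
scene7 free R [355.4  44.4  74.4] plate R [365.1  44.3  73.8] mid [354.5  44.2  72. ] plate L [346.9  44.2  70.6] free L [290.1  44.   62.8]
scene8 free R [347.7  44.4  73. ] plate R [355.9  44.3  72.1] mid [344.   44.2  70.3] plate L [338.3  44.2  69.1] free L [279.   44.1  60.6]
scene9 free R [347.7  44.4  72.8] plate R [360.4  44.2  71.3] mid [349.6  44.1  69.9] plate L [342.6  44.1  68.5] free L [278.4  44.1  60.4]
```

play_rows:
  rows:
    - [0.3,[0,0.12,0.09],[0,0,0]]
    - [0.3,[0,0.12,0.09],[0,0,0]]
    - [0.3,[0,0,0],[0,0,0]]
    - [0.3,[0,0,0],[0,0,0]]

```text
time: 14.15
ee_pos: [0.5447, 0.0808, 0.037]
tcp_rot: [141.9, -0.3, 53.3]
wrist_force: [-2.1, 2.3, 0.6]
opening: 0.0599
```

```bash
python3 m.py 10; python3 yel.py scene10; python3 prof2.py scene10:.042
```

```text
[-0.05474396  0.00422693] 0.03699545107605564 [-2.08849673  2.34682575  0.63028247] [141.89244314  -0.28417002  53.33539992] 14.15
scene10 free R [345.8  44.4  72.6] plate R [365.5  44.1  70.6] mid [353.4  44.   68.8] plate L [345.1  44.   66.9] free L [279.9  44.   60.5]
scene10 edge 43.82 slope -0.22 rms 0.47 n39/39; line 44.23 slope -0.12; gap 0.40
```

View pics/scene10c.png

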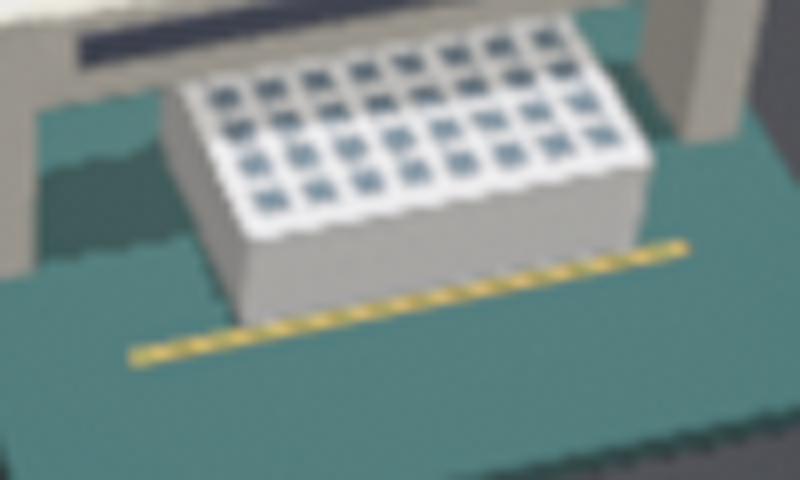

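play_rows:
  rows:
    - [0.3,[0,0.1,0.08],[0,0,0]]
    - [0.3,[0,0,0],[0,0,0]]
    - [0.3,[0,0,0],[0,0,0]]

```text
time: 14.55
ee_pos: [0.5457, 0.08, 0.037]
tcp_rot: [141.9, -0.3, 53.3]
wrist_force: [-2.4, 1.8, 0.2]
opening: 0.0597
```

```bash
python3 m.py 11; python3 yel.py scene11; python3 prof2.py scene11:.043
```

```text
[-0.05339556  0.00421632] 0.03699694764730162 [-2.38833622  1.82956932  0.17157143] [141.88747579  -0.27776526  53.33834976] 14.55
scene11 free R [345.3  44.4  72.5] plate R [357.4  44.1  67.4] mid [358.   43.9  68.1] plate L [373.8  43.8  69. ] free L [277.7  44.   60. ]
scene11 edge 45.27 slope -0.15 rms 0.52 n39/39; line 44.22 slope -0.13; gap -1.04
```

View pics/scene11c.png

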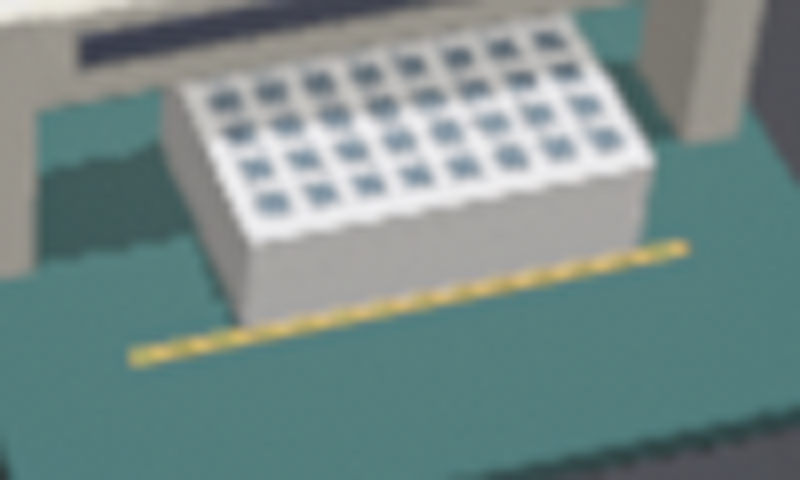

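play_rows:
  rows:
    - [0.3,[0,0.07,0.06],[0,0,0]]
    - [0.3,[0,0,0],[0,0,0]]
    - [0.3,[0,0,0],[0,0,0]]

```text
time: 14.95
ee_pos: [0.5465, 0.0795, 0.037]
tcp_rot: [141.9, -0.3, 53.3]
wrist_force: [-1.5, 1.6, 0.9]
opening: 0.0599
```

```bash
python3 m.py 12; python3 yel.py scene12; python3 prof2.py scene12:.044
```

```text
[-0.05244595  0.00423751] 0.0370236017272251 [-1.50771856  1.64116359  0.85995366] [141.88374563  -0.28103768  53.34120684] 14.95
scene12 free R [344.1  44.4  72.2] plate R [190.4  44.3  41.1] mid [198.9  44.3  40.9] plate L [210.8  44.2  43.9] free L [279.9  44.   60.5]
scene12 edge 46.13 slope -0.12 rms 0.47 n39/39; line 44.23 slope -0.13; gap -1.90
```

View pics/scene12c.png

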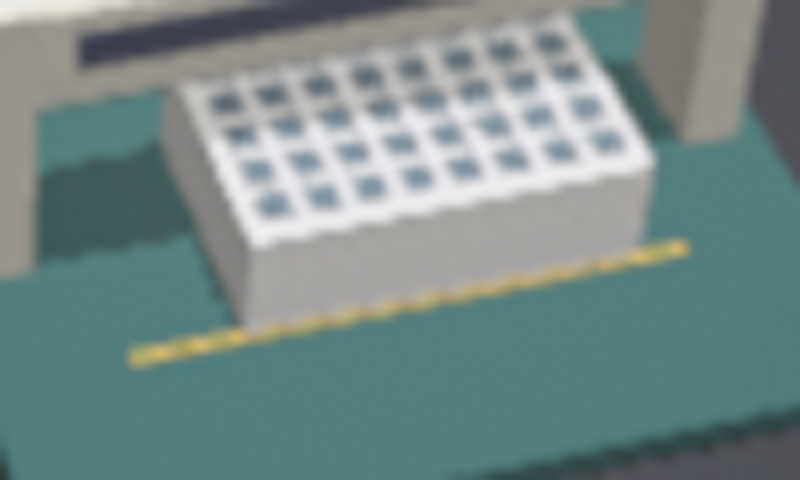

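play_rows:
  rows:
    - [0.3,[0,-0.3,-0.3],[0,0,0]]
    - [0.3,[0,-1.0,-0.8],[0,0,0]]
    - [0.3,[0,-2.0,-1.6],[0,0,0]]
    - [0.3,[0,-2.0,-1.6],[0,0,0]]
    - [0.3,[0,-1.0,-2.5],[0,0,0]]
    - [0.3,[0,0,-3.5],[0,0,0]]
    - [0.3,[0,1.0,-3.5],[0,0,0]]
    - [0.3,[0,1.0,-3.0],[0,0,0]]
    - [0.3,[0,0,0],[0,0,0]]
    - [0.3,[0,0,0],[0,0,0]]

```text
time: 16.05
ee_pos: [0.4262, 0.1649, 0.1463]
tcp_rot: [141.7, -0.2, 53.3]
wrist_force: [0.0, -0.7, -0.4]
opening: 0.0596
```

```bash
python3 m.py 13; python3 yel.py scene13; python3 prof2.py scene13:.044 top13:.042; python3 - <<'E'
from plan import *
c=load("scene13");crop(c,"sk13",135,280,225,360,7)
E
```

```text
[-0.19996941  0.00068536] 0.14632782301585728 [ 0.02337575 -0.7226167  -0.40755527] [141.68995205  -0.22572569  53.30388541] 16.05
scene13 free R [355.3  44.4  74.4] plate R [193.6  44.4  42. ] mid [204.1  44.3  42.2] plate L [215.2  44.2  45.1] free L [286.9  44.   61.5]
scene13 edge 46.10 slope -0.10 rms 0.48 n39/39; line 44.23 slope -0.12; gap -1.87
top13 edge 40.33 slope -0.26 rms 0.26 n39/39; line nan slope nan; gap nanprof2.py:17: RuntimeWarning: invalid value encountered in scalar divide
  p=prof(y,.012,X2); w=np.clip(p[:,0]-p[:,2]-8,0,None); ln.append((w*X2).sum()/w.sum())
```

View pics/scene13.png

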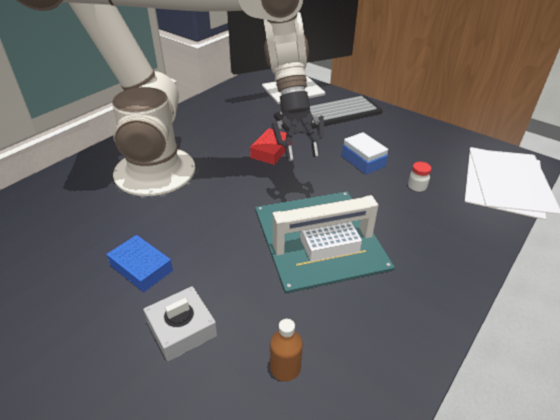

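View pics/scene13c.png

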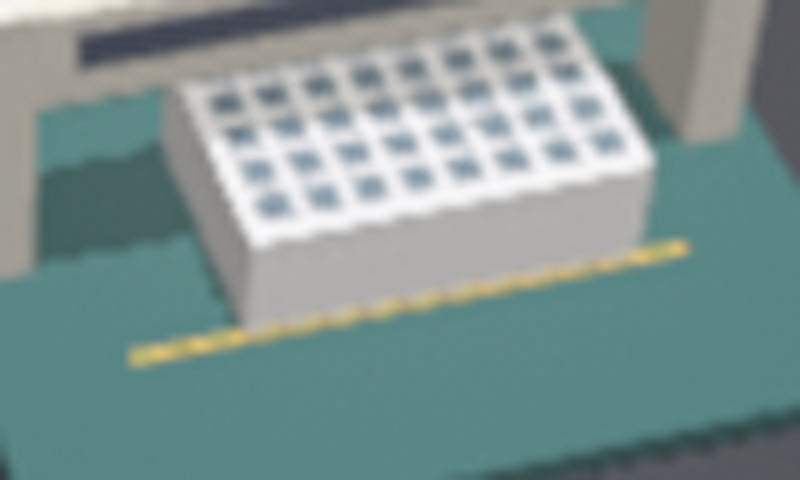

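View pics/top13.png

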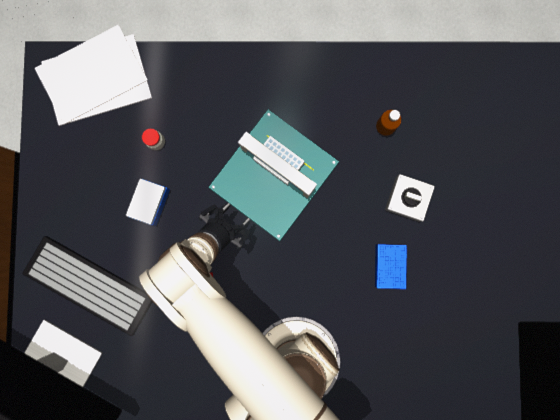

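View pics/sk13.png

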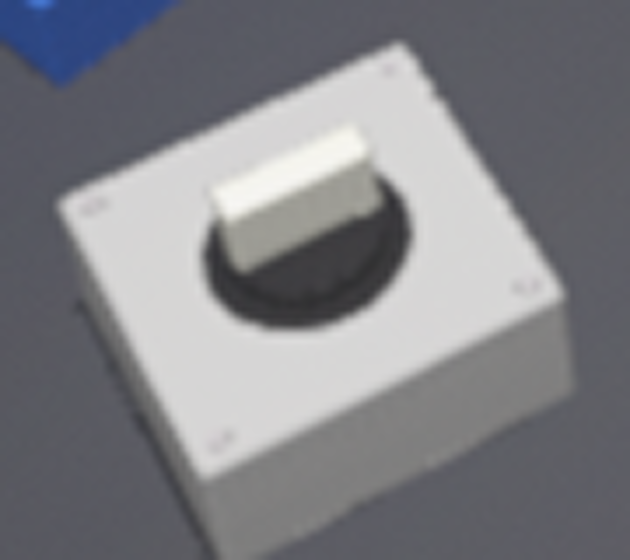

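```bash
python3 -c "
from workcell import job_done
print(job_done())"
```

```text
the job is handed in; nothing more can be done
None
```

I did both parts in the order asked and handed the job in at about 16 s of the 51 s allowed. The gripper was open, about 10 cm clear of everything.

- **Knob:** It started at the first click, its bar about 30° clockwise of the box's x axis. I gripped the bar, turned it 58° clockwise and let go. The last picture shows the bar at right angles to the box's x axis, which is 90°, the third click.
- **Plate:** I pushed it under the head with the tool leaning back 38° and two fingertips on its back face, which took out the roughly 8° skew. I finished in steps of about 1 to 3 mm. After the gripper had backed off:
  - About 55–62% of the line's 3 mm width still showed along the plate. That puts the leading edge within about 0.4 mm of the line's middle, parallel to it within about 0.1°.
  - The top camera put the plate's upper front edge at 40.33 mm, against 40.35 mm for the line's middle in earlier top pictures. In the last top picture the script could not fit the line.
- **Disagreement:** The scene camera, measuring the plate's upper front edge, put it 1.9 mm past the line's middle. I put less weight on that because it depends on the camera calibration at the plate's height. The visible line width compares the edge and the line in the same plane.
- **Surroundings:** The head, bottle, jar, tip box and blue plate look unmoved in the last pictures. The arm partly hid the red plate, but it never came near it. The wrist forces I saw while pushing were only about 2–4 N.

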